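# Vacuum pump oil check: clear the guide tube, dip, present the dipstick

### The arm

A 6-joint arm with a two-finger parallel gripper is mounted at the origin on the work surface. World frame = base frame: x ahead of the robot, y to its left, z up, the work surface at z = 0. Lengths are in mm, angles in rad, forces in N, time in s.
With the tool pointing down it reaches from about 275 to 750 mm from the base axis. Payload 10.2 kg.
Tool frame: the origin (TCP) lies at the very end of the fingers, on their centre line; the grasp point (between the pads) lies 19 mm behind it; z points along the fingers, y is the line along which they close (so a half turn about z gives the same grasp; the last joint's range is limited). The gripper opens to 85 mm and grips with 20 to 120 N. Pads are 22 mm wide; open, the fingers measure 114 mm over their backs; the gripper's body (76 mm by 85 mm) begins 54 mm behind the grasp point. The pads swing forward as they close: fully open they stand 13 mm farther back than shut.
Start: joints at [1.121, 0.313, 1.498, -0, 1.331, -0.223], TCP at [118.064, 511.558, 231.294] pointing down, gripper open.
Joint ranges: [-2.94, 2.94], [-0.97, 2.17], [0.19, 2.56], [-1.23, 4.37], [0.02, 3.11], [-2.88, 2.88]. Speed limits (rad/s): [2.39, 2.39, 3.01, 3.14, 3.14, 3.14].

### API

Orientations are given as a unit quaternion [w, x, y, z].
In Python, from rig import * gives the robot as it stands. The module is installed in compiled form; this text tells all that it offers.
- The arm moves only by the shell command python3 -m crank 'ROWS' [FORCE]. ROWS is JSON, a list that holds one entry, the list of rows, each a list of 7 numbers: the shift along the tool's x, y, z in units of 25 mm (1.0 is 25 mm), then the turn, a rotation vector about the tool's x, y, z in units of 8 degrees (1.0 is 8 degrees), then the finger opening in mm, from 0 to 85.4. A call has exactly 8 rows; each row shifts and turns the commanded pose from where the row before left it, along the tool's axes as they then stand; what a row does not reach is not made up. A row lasts 1/10 s, in which the tool goes at most 50 mm and 8.59 degrees, less where a joint would pass 70% of its speed; a pose out of reach is approached as far as the arm can. A call is refused whole if a number of a shift passes 1 or a number of a turn 1, either way. A call with a gripper value outside its range is refused whole. The fingers move at their own pace and stop on an object; FORCE is the grip in N (left out, the last holds). Time passes only in rows, so rows that do not move let the fingers close, or fill a call up. It gives the time, the measured TCP pose, the force, the opening and the grip force at its end, in the units of the state.
- sense(): the state, without advancing time (a new reading comes with each control period).
- capture(name): name is "scene" or "side" or "wrist"; returns the picture (400x640x3 uint8, blue, green, red); there is no depth.
- camera_model(name): a dict with "fx", "fy", "cx", "cy" (pixels), "world_from_camera" (4x4, takes a point from camera to world coordinates); the wrist camera has in their place "T_tool_cam" (4x4, takes a point from camera to tool coordinates, whose origin is the TCP and whose axes are the flange's). Camera axes: x right, y up, looking along -z (the intrinsics and any distortion apply to the point x, -y, -z); pixel columns grow to the right and rows downward; lengths in mm; the calibration is good to about 2 mm. A picture is of the moment at which its call begins: read the wrist's pose just before it. camera_model takes no time and is no camera call.
- finish_job(): hands the job in; it is judged then, once.
The state is a dict: "time_s": time; "joints": joint angles; "dq": joint speeds; "tau": joint torques, N m; "eef_pos": TCP position; "ee_rot": TCP orientation; "force": force on the tool from outside, world axes, zero at the start; "wrist_torque": the same for the moment, N m; "grip_width": opening from 0.0 (shut) to 1.0 (fully open); "grip_force": force on a finger pad.
Only numpy, scipy, OpenCV 4.12 (cv2) and the standard library are available. Lean on these libraries where they do the work, as an engineer would, in place of code of your own. Each camera call takes 0.05 s, during which the arm holds its last target. There are 200 camera calls.

### The job

Check the vacuum pump's oil level: take the tube brush out of the slanting guide tube and lay it flat, lengthwise, in the empty middle compartment of the service tray. Then take the dipstick from the tray, push it down the guide tube until its collar stops against the mouth, draw it right out again, and finish still holding it, steady, with the rod level and well up above the bench (about 20 cm) for reading; do not put it down or let go. Leave the spatula, the brackets, the bottles and the beaker where they are.

Things in the scene. Friction and masses are not known exactly. Their poses are not given: they have to be found in the camera images.
- pump: Oil-sealed vacuum pump fixed on the bench, 300 mm long, 114 wide, 196 high to its carrying handle: grey oil case (150 mm high) with an aluminium end plate at its -y end, blue finned motor with black fan cowl at its +y end. Origin: centre of its underside; z up, y along the motor from end plate to cowl. The guide tube slants out of the middle of the end plate.
- guide_tube: Fixed steel guide tube on the pump's end plate: outside diameter 24 mm, bore 15, straight, 125 deep, the outer 60 standing clear of the plate. Origin: centre of its mouth, 114 mm above the bench. Own x axis runs down the bore, 40 degrees below level, heading as the pump's +y; own y is level. A ring nut of diameter 29 lies 2 to 14 mm behind the mouth.
- brush: Tube brush, 60 g, standing loosely in the guide tube, handle outside and up, collar on the mouth. Origin: on its axis, at the tip-side face of its steel collar; x axis to the tip. Collar: diameter 24 mm, x -8 to 0. Wooden handle: x -83 to -7, 16 thick along y, 24 high along z (y about level). Wire: x 0 to 35. Dark round head of diameter 12: x 35 to 100. Lying flat, its axis is 12 mm up.
- brush_tip (a point): Tip of the brush, on its axis, 100 mm ahead of the brush's origin.
- brush_butt (a point): Handle end of the brush, on its axis, 83 mm behind the brush's origin.
- dipstick: Steel dipstick, aluminium grip, about 110 g. Lies in one of the two outer long tray compartments, tip away from the robot. Origin: on its axis, at its collar's tip-side face (the stop face); x axis to the tip. Collar: diameter 24 mm, x -6 to 0. Grip: x -70 to -6, 16 thick along y, 24 high along z. Rod: diameter 6; notched blade 9 by 4, x 75 to 105. Lying flat, its axis is 12 mm up.
- dipstick_tip (a point): Tip of the dipstick, on its axis, 105 mm ahead of the dipstick's origin.
- tray: Fixed grey plastic tray, 264 by 252 mm; floor and walls 4 and 3 thick, wall tops 18 up. Origin: on the bench below the centre of the middle long compartment; x along the compartments, away from the robot. Three long compartments, 205 by 80 inside, centres at y -83, 0, +83: the middle one empty, for the brush; the dipstick in one outer, a spatula in the other. Brackets lie at x 105 to 156.
- spatula: Bystander: flat steel spatula, 180 mm long, 4 to 7 mm thick, in the outer tray compartment without the dipstick. Origin: its underside, near mid-length.
- bracket_a: Bystander: flat L bracket, 55 by 36 mm, 4 mm thick, in the tray's cross compartment at its -y end. Origin: its underside.
- bracket_b: Bystander: the like bracket at the +y end of the cross compartment.
- oil_bottle: Bystander: amber bottle with a black cap, diameter 66 mm, 170 mm high, beyond the pump. Origin: centre of its underside.
- reagent_jar: Bystander: white jar with a blue cap, diameter 68 mm, 130 mm high, at the back of the bench. Origin: centre of its underside.
- salt_jar: Bystander: white jar, diameter 60 mm, 100 mm high, behind the tray to the right. Origin: centre of its underside.
- beaker: Bystander: glass beaker, diameter 68 mm, 85 mm high, to the right of the tray. Origin: centre of its underside.
Things that resemble listed ones, but are neither listed nor needed, are in the scene too. Leave any turquoise look-alike of the dipstick alone. Of the things that look like the brush, the larger one is meant.

How it is judged:
By the outcome, as a careful person would: the job done as asked, in the order asked, and still so for the second after the job is handed in, while the arm keeps its last pose, push and grip.
It also fails if it takes over 54 s, if anything falls off the work surface, if the arm or the gripper's body presses on something with over 40 N, if the wrist force passes 120 N, or if a joint passes its speed limit or range.

## Working session

There is one attempt and no reset: what is moved stays moved. The work goes in short steps, Python scripts to look and compute and a shell command to move; the robot and the scene stay as the last step left them, time stands still between calls to the robot, and variables do not carry over. Pictures are saved under pics/ and viewed, at most 10 in all, crops included, and the job is handed in when it is done.

```bash
mkdir -p pics
python3 - <<'E'
from rig import *
import cv2,numpy as np
for n in("scene","side"):
    cv2.imwrite(f"pics/{n}0.png",capture(n))
    m=camera_model(n);print(n,{k:(np.round(v,4).tolist() if not isinstance(v,str) else v) for k,v in m.items()})
s=sense();print(s);m=camera_model("wrist");print({k:np.round(v,4).tolist() for k,v in m.items()})
E
```

```text
scene {'fx': 517.3592, 'fy': 517.3592, 'cx': 314.8722, 'cy': 200.5707, 'world_from_camera': [[0.0665, -0.6327, 0.7715, 1528.8319], [0.9978, 0.0467, -0.0477, -114.6023], [-0.0058, 0.773, 0.6344, 917.5618], [0.0, 0.0, 0.0, 1.0]]}
side {'fx': 418.82, 'fy': 418.82, 'cx': 320.3648, 'cy': 196.6806, 'world_from_camera': [[-0.9628, 0.181, -0.2008, 343.2496], [-0.2701, -0.6727, 0.6889, 607.1794], [-0.0104, 0.7174, 0.6965, 784.5547], [0.0, 0.0, 0.0, 1.0]]}
{'time_s': 0.1, 'joints': array([ 1.12059084e+00,  3.13383336e-01,  1.49832346e+00,  2.57148021e-05,
        1.33097669e+00, -2.23416968e-01]), 'dq': array([-0.00147489, -0.00101945, -0.00136251,  0.00025469,  0.00095005,
       -0.00102454]), 'tau': array([ 3.22416236e-03, -4.12902296e+01, -2.60140157e+01, -1.87453666e-04,
        3.01924774e-03,  6.80262374e-06]), 'eef_pos': array([117.96699582, 511.36065516, 230.81195003]), 'ee_rot': array([-1.92034875e-04,  1.13154429e-01,  9.93577263e-01, -5.10644291e-04]), 'force': array([-0.4921047 , -0.47284793, -0.32513571]), 'wrist_torque': array([ 0.00180892, -0.05045724,  0.03493215]), 'grip_force': 0.0, 'grip_width': 1.003213543907165}
{'fx': 303.8204, 'fy': 303.8204, 'cx': 317.1178, 'cy': 197.6231, 'T_tool_cam': [[0.001, 0.9585, 0.2852, 72.1576], [1.0, -0.0009, -0.0006, 0.1476], [-0.0003, 0.2852, -0.9585, -143.623], [0.0, 0.0, 0.0, 1.0]]}
```

View pics/scene0.png

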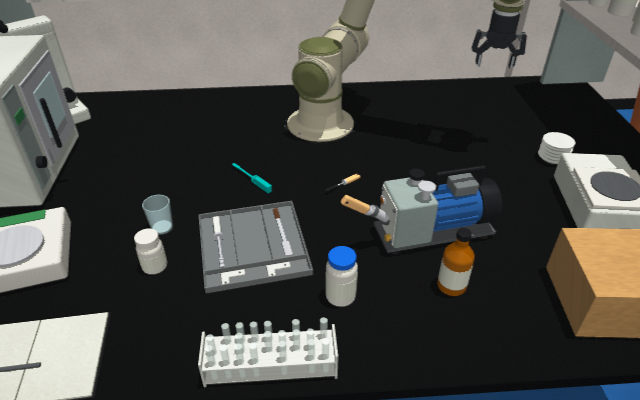

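View pics/side0.png

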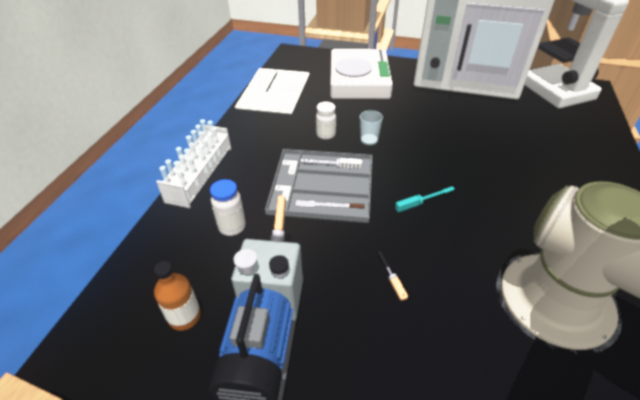

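The scene view shows the real brush in the tube (handle 342,198 to 385,215). The look-alikes are the small wooden brush at (345,184) and the turquoise dipstick at (253,180). For the dipstick there are two tray items: the left one (217,240), and the right one with a brown handle (280,230), which is probably the spatula. I'll check these in one close composite crop.

Run:
```python
import cv2,numpy as np
a=cv2.imread("pics/scene0.png");b=cv2.imread("pics/side0.png")
def c(i,x,y,w,h,f): return cv2.resize(i[y:y+h,x:x+w],None,fx=f,fy=f,interpolation=cv2.INTER_CUBIC)
# each 400x300
p=np.vstack([np.hstack([c(a,190,195,133,100,3),c(a,330,165,133,100,3)]),np.hstack([c(b,260,140,133,100,3),c(b,225,180,133,100,3)])])
cv2.imwrite("pics/crop1.png",p);print(p.shape)
```

```text
(600, 798, 3)
```

View pics/crop1.png

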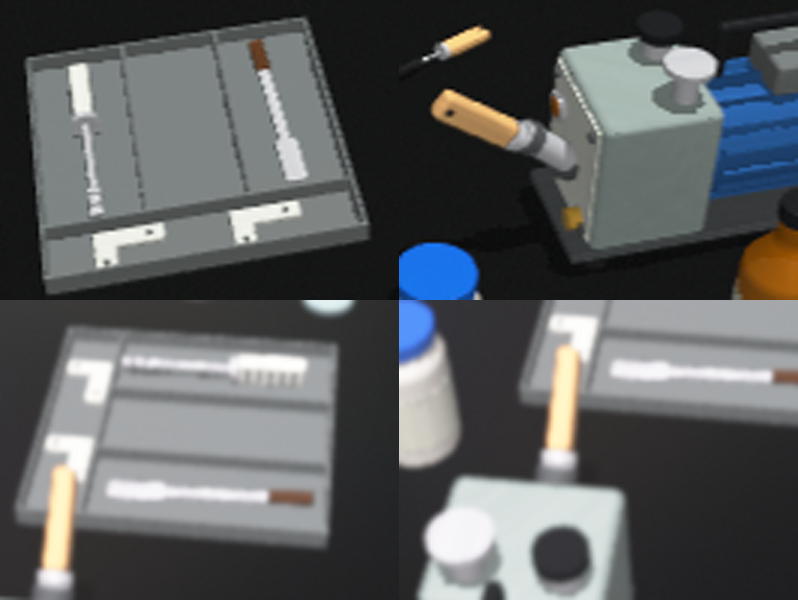

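The left item (scene 217,217 to 222,266) has a grip, collar and notched blade, so it is the dipstick. The brown-handled one is the spatula. The large wooden handle in the tube is the brush. Next I triangulate.

```bash
cat > h.py <<'E'
from rig import *
import numpy as np,cv2
from scipy.spatial.transform import Rotation as R
def rot(q): return R.from_quat([q[1],q[2],q[3],q[0]])
def wristcam(s):
    T=np.eye(4);T[:3,:3]=rot(s["ee_rot"]).as_matrix();T[:3,3]=s["eef_pos"]
    return T@camera_model("wrist")["T_tool_cam"]
def ray(n,u,v,T=None):
    m=camera_model(n);T=m["world_from_camera"] if T is None else T
    d=np.array([(u-m["cx"])/m["fx"],-(v-m["cy"])/m["fy"],-1.]);d=T[:3,:3]@d
    return T[:3,3],d/np.linalg.norm(d)
def atz(r,z): o,d=r; return o+d*(z-o[2])/d[2]
def tri(*rs):
    A=np.zeros((3,3));b=np.zeros(3)
    for o,d in rs: P=np.eye(3)-np.outer(d,d);A+=P;b+=P@o
    p=np.linalg.solve(A,b);return p,max(np.linalg.norm((np.eye(3)-np.outer(d,d))@(p-o)) for o,d in rs)
def proj(n,p,T=None):
    m=camera_model(n);T=m["world_from_camera"] if T is None else T
    c=T[:3,:3].T@(np.asarray(p,float)-T[:3,3]);return m["cx"]+m["fx"]*c[0]/-c[2],m["cy"]-m["fy"]*c[1]/-c[2]
def frame(x_dir,z_tool):
    z=z_tool/np.linalg.norm(z_tool);x=x_dir-z*(x_dir@z);x/=np.linalg.norm(x)
    return R.from_matrix(np.c_[x,np.cross(z,x),z])
def plan(p,Rt):
    """rotation from the present tool axes, and the shift both in present and in target axes, row units"""
    s=sense();R0=rot(s["ee_rot"]);rv=np.degrees((R0.inv()*Rt).as_rotvec())/8
    d=np.asarray(p)-s["eef_pos"]
    print("t",round(s["time_s"],2),"turn",rv.round(2),"norm",np.linalg.norm(rv).round(2),"shift now-axes",(R0.inv().apply(d)/25).round(2),"target-axes",(Rt.inv().apply(d)/25).round(2),"world",d.round(1))
E
python3 - <<'E'
from h import *
np.set_printoptions(suppress=True,precision=1)
b,e=tri(ray("scene",343.5,200.3),ray("side",280.7,195.));print("butt",b,e)
c,e2=tri(ray("scene",369.3,209.3),ray("side",278,231.7));print("hcol",c,e2)
d=c-b;print(np.linalg.norm(d),"pitch",np.degrees(np.arcsin(-d[2]/np.linalg.norm(d))),"yaw",np.degrees(np.arctan2(d[1],d[0])))
for n,u,v,z in[("dbutt",216,218,20),("dcol",219,235,20),("dtip",222.3,266,16),("tnl",199,216,18),("tnr",291.7,201,18)]:print(n,atz(ray("scene",u,v),z))
# side view tray: crop origin 260,140 /3, rows from 300
for n,u,v,z in[("fl",67,328,18),("nl",337,346,18),("nr",327,535,18),("fr",18,510,18),("dbutt",305,372,20),("dcol",233,369,20),("dtip",123,363,16),("w1",330,405,18),("w2",328,478,18)]:
    print("side",n,atz(ray("side",260+u/3,140+(v-300)/3),z))
E
```

```text
butt [608.2   7.5 158.8] 1.6643185561278817
hcol [594.4  72.5 115.4] 1.3553635060859799
79.36732325529361 pitch 33.11903858940179 yaw 101.92537168867962
dbutt [ 490.3 -311.3   20. ]
dcol [ 556.6 -298.5   20. ]
dtip [ 661.5 -283.2   16. ]
tnl [ 476.6 -357.4   18. ]
tnr [ 432.  -110.4   18. ]
side fl [ 728.3 -316.4   18. ]
side nl [ 464.5 -357.2   18. ]
side nr [ 426.3 -107.9   18. ]
side fr [684.9 -68.   18. ]
side dbutt [ 486.2 -308.    20. ]
side dcol [ 553.2 -294.7   20. ]
side dtip [ 658.8 -280.9   16. ]
side w1 [ 454.7 -269.7   18. ]
side w2 [ 438.3 -174.5   18. ]
```

```bash
cat >> h.py <<'E'
def tubeframe(yaw,tau):
    y,t=np.radians([yaw,tau]);h=np.array([np.cos(y),np.sin(y),0]);u=np.array([0,0,1.])
    d=h*np.cos(np.radians(40))-u*np.sin(np.radians(40));z=-(h*np.sin(t)+u*np.cos(t));return h,d,z,frame(h,z)
E
python3 - <<'E'
from h import *
h,d,z,Rt=tubeframe(102,20);m=np.array([593,78.5,114]);g=m-55*d
plan(g+9*z-110*z,Rt); print(g,z)
E
```

```text
t 0.1 turn [ 1.41 -2.22  8.04] norm 8.46 shift now-axes [-22.54 -12.87  -0.53] target-axes [-20.1   14.99   6.74] world [ 476.6 -440.3   13.5]
[601.75982775  37.28825062 149.35331853] [ 0.07110999 -0.33454618 -0.93969262]
```

```bash
for i in 1 2 3; do python3 -m crank '[[[-0.94,-0.54,-0.02,0,0,0,85],[-0.94,-0.54,-0.02,0,0,0,85],[-0.94,-0.54,-0.02,0,0,0,85],[-0.94,-0.54,-0.02,0,0,0,85],[-0.94,-0.54,-0.02,0,0,0,85],[-0.94,-0.54,-0.02,0,0,0,85],[-0.94,-0.54,-0.02,0,0,0,85],[-0.94,-0.54,-0.02,0,0,0,85]]]' ; done
python3 -m crank '[[[0,0,0,0.18,-0.28,1,60],[0,0,0,0.18,-0.28,1,60],[0,0,0,0.18,-0.28,1,60],[0,0,0,0.18,-0.28,1,60],[0,0,0,0.18,-0.28,1,60],[0,0,0,0.18,-0.28,1,60],[0,0,0,0.18,-0.28,1,60],[0,0,0,0.18,-0.28,1,60]]]'
python3 - <<'E'
from h import *
h,d,z,Rt=tubeframe(102,20);m=np.array([593,78.5,114]);g=m-55*d
plan(g+9*z-110*z,Rt)
s=sense();T=wristcam(s);cv2.imwrite("pics/w1.png",capture("wrist"));np.save("w1.npy",T);print(s["joints"],s["force"])
for k in(-83,-8,0): print(k,proj("wrist",m+k*d,T))
E
```

```text
time_s: 0.9
eef_pos: [277.5, 363.1, 235.1]
ee_rot: [-0.0, 0.113, 0.994, -0.0]
force: [0.3, 0.7, 0.1]
grip_width: 0.99
grip_force: 0.0
time_s: 1.7
eef_pos: [436.5, 215.6, 239.1]
ee_rot: [-0.0, 0.113, 0.994, -0.0]
force: [0.0, 0.6, 0.3]
grip_width: 0.996
grip_force: 0.0
time_s: 2.5
eef_pos: [595.4, 68.2, 242.9]
ee_rot: [-0.0, 0.113, 0.994, -0.0]
force: [-0.1, 0.1, 0.6]
grip_width: 0.991
grip_force: 0.0
time_s: 3.3
eef_pos: [594.6, 69.1, 243.0]
ee_rot: [0.136, 0.62, 0.765, -0.112]
force: [-0.0, -1.0, -0.2]
grip_width: 0.703
grip_force: 0.0
t 3.3 turn [-0.01  0.04 -0.  ] norm 0.04 shift now-axes [ 0.05  0.02 -0.07] target-axes [ 0.05  0.02 -0.07] world [0.  2.  1.3]
[ 0.06796424  0.47700813  1.27172793 -0.35930932  1.3567146  -0.07036959] [-0.03806372 -0.96046049 -0.19692639]
-83 (np.float64(316.9699300766227), np.float64(229.32131218663386))
-8 (np.float64(317.13405081909815), np.float64(139.67193899966296))
0 (np.float64(317.1512481980264), np.float64(130.2780365707292))
```

View pics/w1.png

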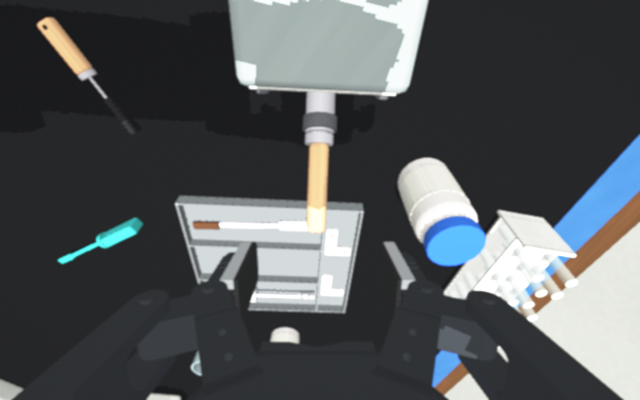

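The wrist view shows the brush handle from its butt (316,228) to the collar (319,140), with the tube running to the plate at (320.5,92). The line is almost exactly where I predicted.

Run:
```python
from h import *
T=np.load("w1.npy")
b=atz(ray("wrist",316.2,228,T),167.4);c=atz(ray("wrist",319.2,141,T),119.1);t=atz(ray("wrist",320.6,93,T),114-60*.643)
print(b,c,t)
for p,q in((b,c),(c,t),(b,t)):
    e=q-p;print(np.linalg.norm(e),np.degrees(np.arctan2(e[1],e[0])))
yaw=np.degrees(np.arctan2(*(t-b)[1::-1]));
for yaw in (yaw,):
    h,d,z,Rt=tubeframe(yaw,20);m=c+8*d;g=m-55*d;print(m,g)
    plan(g+9*z-40*z,Rt);plan(g+9*z,Rt)
```

```text
[605.2833176   17.66221165 167.4       ] [596.23555944  71.65269805 119.1       ] [592.0683915   97.44214744  75.42      ]
73.00496249983436 99.51326396539963
50.896005623202015 99.17875814673391
122.47364135390059 99.40520295452724
[595.23409084  77.69867211 113.95769912] [602.11918745  36.13260045 149.31101766]
t 3.35 turn [0.09 0.05 0.26] norm 0.28 shift now-axes [-0.    0.05  2.73] target-axes [-0.02  0.08  2.73] world [  5.9 -23.1 -64. ]
t 3.35 turn [0.09 0.05 0.26] norm 0.28 shift now-axes [0.01 0.03 4.33] target-axes [-0.02  0.08  4.33] world [   8.1  -36.6 -101.6]
```

```bash
python3 -m crank '[[[0,0.08,0.6,0.09,0.05,0.26,50],[0,0,0.7,0,0,0,50],[0,0,0.7,0,0,0,50],[0,0,0.7,0,0,0,50],[0,0,0.6,0,0,0,50],[0,0,0.5,0,0,0,50],[0,0,0.3,0,0,0,50],[0,0,0.2,0,0,0,50]]]' 
python3 -m crank '[[[0,0,0,0,0,0,10],[0,0,0,0,0,0,5],[0,0,0,0,0,0,5],[0,0,0,0,0,0,5],[0,0,0,0,0,0,5],[0,0,0,0,0,0,5],[0,0,0,0,0,0,5],[0,0,0,0,0,0,5]]]' 50
python3 - <<'E'
from h import *
s=sense();print(s["force"],s["wrist_torque"],s["grip_width"]*85.4)
h,d,z,Rt=tubeframe(99.4,20);m=np.array([595.2,77.7,114]);g=m-55*d
plan(g+9*z,Rt);print("pull dir tool axes",rot(s["ee_rot"]).inv().apply(-d))
cv2.imwrite("pics/w2.png",capture("wrist"))
E
```

```text
time_s: 4.15
eef_pos: [603.1, 33.3, 141.7]
ee_rot: [0.131, 0.632, 0.755, -0.111]
force: [-0.4, 0.1, -0.4]
grip_width: 0.587
grip_force: 0.0
time_s: 4.95
eef_pos: [603.4, 33.5, 142.5]
ee_rot: [0.132, 0.633, 0.755, -0.111]
force: [1.7, -1.1, 2.5]
grip_width: 0.174
grip_force: 50.0
[ 1.70783939 -1.12801482  2.49118078] [ 0.00579375 -0.25425344 -0.02482384] 14.87422230277554
t 4.95 turn [ 0.02 -0.02  0.08] norm 0.09 shift now-axes [ 0.01 -0.03  0.06] target-axes [ 0.01 -0.03  0.06] world [-0.8 -0.4 -1.6]
pull dir tool axes [-0.93855548 -0.00969345 -0.34499223]
```

```bash
python3 -m crank '[[[-0.19,0,-0.07,0,0,0,5],[-0.47,0,-0.17,0,0,0,5],[-0.75,-0.01,-0.28,0,0,0,5],[-0.75,-0.01,-0.28,0,0,0,5],[-0.75,-0.01,-0.28,0,0,0,5],[-0.75,-0.01,-0.28,0,0,0,5],[-0.75,-0.01,-0.28,0,0,0,5],[-0.75,-0.01,-0.28,0,0,0,5]]]'
python3 - <<'E'
from h import *
s=sense();print(s["force"],s["wrist_torque"],s["joints"])
a=capture("scene");b=capture("side");T=wristcam(s);w=capture("wrist");np.save("w3.npy",T)
cv2.imwrite("pics/w3.png",w);cv2.imwrite("pics/s3.png",a)
f=lambda i,x,y,w_,h_:cv2.resize(i[y:y+h_,x:x+w_],(400,300),interpolation=cv2.INTER_CUBIC)
p=np.vstack([np.hstack([f(a,180,130,280,210),f(b,200,100,240,180)]),np.hstack([cv2.resize(w,(480,300)),np.zeros((300,320,3),np.uint8)])])
cv2.imwrite("pics/c3.png",p)
E
```

```text
time_s: 5.8
eef_pos: [619.8, -71.0, 231.1]
ee_rot: [0.13, 0.633, 0.755, -0.112]
force: [0.0, -0.1, 0.0]
grip_width: 0.168
grip_force: 49.6
[ 0.03530072 -0.10463442  0.04483183] [0.22790446 0.03476252 0.0181278 ] [-0.16988416  0.5033759   1.26016783 -0.3401493   1.27691142 -0.26339393]
```

View pics/c3.png

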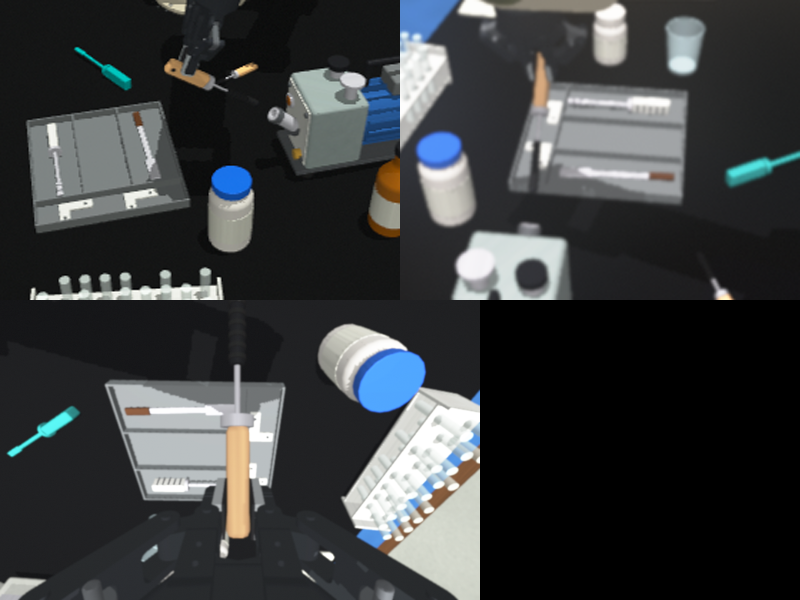

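The brush is out of the tube and held straight. The tray is clear in the wrist view, so I fit its pose from the corners in several views.

Run:
```python
from h import *
np.set_printoptions(suppress=True,precision=1)
from scipy.optimize import least_squares
T1,T3=np.load("w1.npy"),np.load("w3.npy")
L={"nl":(-105.5,-126),"nr":(-105.5,126),"fr":(158.5,126),"fl":(158.5,-126)}
obs=[("nl","scene",199,216,None),("nr","scene",291.7,201,None),("fl","side",282.3,149.3,None),("nl","side",372.3,155.3,None),("nr","side",369,218.3,None),("fr","side",266,210,None),
("nr","wrist",178,198,T1),("fr","wrist",362,206,T1),("fl","wrist",348,312,T1),("nr","wrist",142.7,109.3,T3),("fr","wrist",380,109.3,T3)]
P=np.array([atz(ray(c,u,v,T),18)[:2] for _,c,u,v,T in obs]);Q=np.array([L[o[0]] for o in obs])
f=lambda x:(np.c_[np.cos(x[2])*Q[:,0]-np.sin(x[2])*Q[:,1]+x[0],np.sin(x[2])*Q[:,0]+np.cos(x[2])*Q[:,1]+x[1]]-P).ravel()
r=least_squares(f,[550,-215,.16],loss="soft_l1",f_scale=3);print(r.x[:2],np.degrees(r.x[2]));print(r.fun.reshape(-1,2))
o,a=r.x[:2],r.x[2]
W=lambda x,y:(o+np.array([np.cos(a)*x-np.sin(a)*y,np.sin(a)*x+np.cos(a)*y]))
print("dip comp centre",W(0,-83))
for n,p in(("butt",(488.3,-309.5)),("col",(555,-296.5)),("tip",(660,-282))):
    q=np.array(p)-o;print(n,np.cos(a)*q[0]+np.sin(a)*q[1],-np.sin(a)*q[0]+np.cos(a)*q[1])
```

```text
[ 553.6 -215.5] 9.30896524201755
[[-6.7  0.6]
 [-2.9  2.2]
 [ 1.9  2.4]
 [ 5.2  0.4]
 [ 2.8 -0.2]
 [ 4.7  2.5]
 [-5.9 -5.9]
 [ 2.4 -3. ]
 [-7.1  2.9]
 [-3.3 -1.2]
 [ 2.3 -4.5]]
dip comp centre [ 567.  -297.4]
butt -79.63868820974402 -82.2400800682056
col -11.71424228957118 -80.20055893874564
tip 94.24844598131418 -82.87613259820152
```

```bash
cat >> h.py <<'E'
TR=np.array([553.6,-215.5,0]);TA=np.radians(9.3);TX=np.array([np.cos(TA),np.sin(TA),0]);TY=np.array([-np.sin(TA),np.cos(TA),0]);UP=np.array([0,0,1.])
def heldR(bx,hx):
    """tool rotation that brings the held axis bx (tool coords, x-z plane mostly) onto the level heading hx"""
    bx=np.array(bx)/np.linalg.norm(bx);by=np.cross([0,0,-1.],bx);by/=np.linalg.norm(by);bz=np.cross(bx,by)
    B=np.c_[hx,np.cross(UP,hx),UP];return R.from_matrix(B@np.c_[bx,by,bz].T)
E
python3 - <<'E'
from h import *
Rt=heldR([.9386,.0097,.345],TX);zt=Rt.apply([0,0,1]);print(zt)
a=TR-63.5*TX+UP*19;p=a+8*zt
plan(p+UP*120,Rt);plan(p,Rt)
E
```

```text
[ 0.34045006  0.05575084 -0.93860833]
t 5.95 turn [-0.07  3.9  11.46] norm 12.1 shift now-axes [-3.55 -6.04  5.52] target-axes [-7.05  5.21  1.67] world [-126.3 -154.5  -99.5]
t 5.95 turn [-0.07  3.9  11.46] norm 12.1 shift now-axes [-1.93 -6.03 10.04] target-axes [-8.7   5.19  6.18] world [-126.3 -154.5 -219.5]
```

```bash
python3 -m crank '[[[-0.61,-0.76,0.22,0,0,0,5],[-0.61,-0.76,0.22,0,0,0,5],[-0.61,-0.76,0.22,0,0,0,5],[-0.61,-0.76,0.22,0,0,0,5],[-0.61,-0.76,0.22,0,0,0,5],[-0.61,-0.76,0.22,0,0,0,5],[-0.61,-0.76,0.22,0,0,0,5],[-0.61,-0.76,0.22,0,0,0,5]]]' >/dev/null
for i in 1 2; do python3 -m crank '[[[0,0,0,0,0.24,0.72,5],[0,0,0,0,0.24,0.72,5],[0,0,0,0,0.24,0.72,5],[0,0,0,0,0.24,0.72,5],[0,0,0,0,0.24,0.72,5],[0,0,0,0,0.24,0.72,5],[0,0,0,0,0.24,0.72,5],[0,0,0,0,0.24,0.72,5]]]';done
python3 - <<'E'
from h import *
Rt=heldR([.9386,.0097,.345],TX);zt=Rt.apply([0,0,1])
a=TR-63.5*TX+UP*19;p=a+8*zt
plan(p+UP*60,Rt);plan(p,Rt);print(sense()["joints"])
E
```

```text
time_s: 7.55
eef_pos: [493.0, -223.4, 230.0]
ee_rot: [0.063, 0.887, 0.457, 0.032]
force: [0.1, -0.7, -0.6]
grip_width: 0.173
grip_force: 49.6
time_s: 8.35
eef_pos: [493.0, -223.4, 230.0]
ee_rot: [-0.015, 0.982, 0.079, 0.17]
force: [0.2, 0.4, -1.3]
grip_width: 0.17
grip_force: 49.6
t 8.35 turn [-0.01  0.07 -0.09] norm 0.12 shift now-axes [-2.11  0.1   5.98] target-axes [-2.18  0.06  5.96] world [   0.7   -2.  -158.5]
t 8.35 turn [-0.01  0.07 -0.09] norm 0.12 shift now-axes [-2.92  0.1   8.24] target-axes [-3.    0.05  8.21] world [   0.7   -2.  -218.5]
[-0.77539863  0.21127833  1.6735979   0.31418618  1.07167902  0.50943271]
```

```bash
python3 -m crank '[[[-0.27,0.01,0.75,0,0.07,-0.09,5],[-0.27,0.01,0.75,0,0,0,5],[-0.27,0.01,0.75,0,0,0,5],[-0.27,0.01,0.75,0,0,0,5],[-0.27,0.01,0.75,0,0,0,5],[-0.27,0.01,0.75,0,0,0,5],[-0.27,0.01,0.75,0,0,0,5],[-0.27,0.01,0.7,0,0,0,5]]]'
python3 - <<'E'
from h import *
Rt=heldR([.9386,.0097,.345],TX);zt=Rt.apply([0,0,1])
a=TR-63.5*TX+UP*19;p=a+8*zt
plan(p,Rt)
s=sense();w=capture("wrist");b=capture("side");c=capture("scene");np.save("w4.npy",wristcam(s))
f=lambda i,x,y,w_,h_:cv2.resize(i[y:y+h_,x:x+w_],(400,300),interpolation=cv2.INTER_CUBIC)
cv2.imwrite("pics/c4.png",np.vstack([np.hstack([f(c,185,180,160,120),f(b,250,110,160,120)]),np.hstack([cv2.resize(w,(480,300)),np.zeros((300,320,3),np.uint8)])]));cv2.imwrite("pics/w4.png",w)
E
```

```text
time_s: 9.15
eef_pos: [493.6, -225.7, 71.1]
ee_rot: [-0.014, 0.981, 0.087, 0.174]
force: [-0.2, -0.4, -1.0]
grip_width: 0.167
grip_force: 49.7
t 9.15 turn [-0.01  0.01  0.03] norm 0.03 shift now-axes [-0.82 -0.02  2.24] target-axes [-0.82 -0.02  2.24] world [  0.    0.4 -59.7]
```

View pics/c4.png

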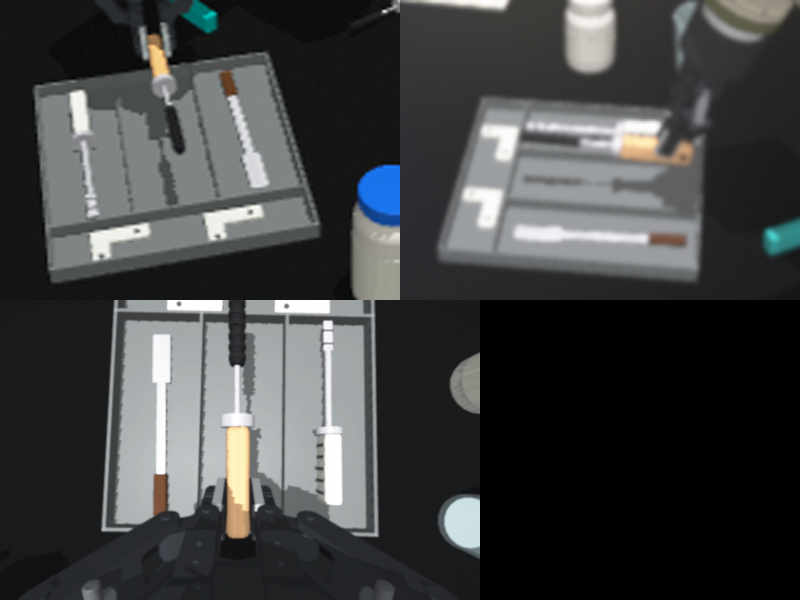

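The brush is level and lined up over the middle compartment. The dividers in the wrist crop are at 203 and 286 with the brush at 237, so it sits about 5 mm left of centre and I shift +0.15 in y. The dipstick grip is at (330,465) with its collar at (329,430).

```bash
python3 -m crank '[[[-0.12,0.08,0.3,0,0,0,5],[-0.12,0.07,0.3,0,0,0,5],[-0.12,0,0.32,0,0,0,5],[-0.12,0,0.32,0,0,0,5],[-0.11,0,0.3,0,0,0,5],[-0.11,0,0.3,0,0,0,5],[-0.08,0,0.25,0,0,0,5],[-0.06,0,0.18,0,0,0,5]]]'
python3 -m crank '[[[0,0,0,0,0,0,5],[0,0,0,0,0,0,22],[0,0,0,0,0,0,24],[0,0,0,0,0,0,30],[0,0,0,0,0,0,36],[0,0,0,0,0,0,36],[0,0,0,0,0,0,36],[0,0,0,0,0,0,36]]]'
python3 -m crank '[[[0,0,-0.2,0,0,0,36],[0,0,-0.5,0,0,0,36],[0,0,-0.7,0,0,0,36],[0,0,-0.7,0,0,0,36],[0,0,-0.7,0,0,0,36],[0,0,-0.7,0,0,0,40],[0,0,-0.7,0,0,0,50],[0,0,-0.7,0,0,0,60]]]'
python3 - <<'E'
from h import *
s=sense();w=capture("wrist");T=wristcam(s);np.save("w5.npy",T);cv2.imwrite("pics/w5.png",w)
for k,p in(("slot far",TR+102.5*TX+UP*18),("midW1",TR+41.5*TY+UP*18),("midW2",TR-41.5*TY+UP*18),("dcol",[555,-296.5,16])): print(k,proj("wrist",p,T))
E
```

```text
time_s: 10.1
eef_pos: [496.5, -231.5, 15.7]
ee_rot: [-0.012, 0.98, 0.087, 0.177]
force: [-19.4, 12.5, 72.6]
grip_width: 0.174
grip_force: 65.8
time_s: 10.9
eef_pos: [494.7, -231.3, 12.4]
ee_rot: [-0.013, 0.981, 0.087, 0.175]
force: [0.2, 0.8, 0.5]
grip_width: 0.424
grip_force: 0.0
time_s: 11.7
eef_pos: [452.4, -238.1, 129.1]
ee_rot: [-0.012, 0.981, 0.087, 0.175]
force: [0.9, 0.4, -0.2]
grip_width: 0.7
grip_force: 0.0
slot far (np.float64(313.05123007468876), np.float64(15.236894803916584))
midW1 (np.float64(265.5827377439266), np.float64(123.10323097258244))
midW2 (np.float64(357.053200950795), np.float64(124.55076667241254))
dcol (np.float64(398.98602153715655), np.float64(138.49044547063986))
```

View pics/w5.png

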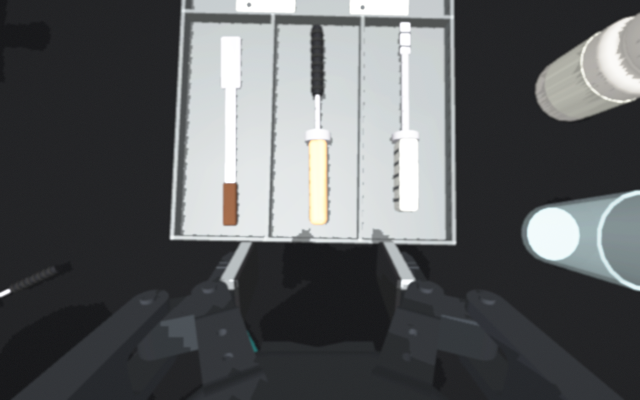

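The brush lies flat, lengthwise, in the middle compartment (318,30 to 318,222). The dipstick has its tip at (405,25), collar at (405.5,135) and butt at (408,211).

Run:
```python
from h import *
np.set_printoptions(suppress=True,precision=1)
T=np.load("w5.npy")
b=atz(ray("wrist",407.5,211,T),22);c=atz(ray("wrist",405.5,131,T),26);t=atz(ray("wrist",404.7,24,T),16)
print(b,c,t,[np.linalg.norm(t-c),np.linalg.norm(c-b)],np.degrees([np.arctan2(*(t-b)[1::-1]),np.arctan2(*(c-b)[1::-1])]))
# brush butt/tip
print(atz(ray("wrist",318,223,T),16),atz(ray("wrist",317,25,T),14))
ang=np.radians(np.degrees(np.arctan2(*(t-b)[1::-1])));hx=np.array([np.cos(ang),np.sin(ang),0])
m=(b+t)/2; o=m-17.5*hx;o[2]=16;print("origin",o)
g=o-40*hx
s=np.radians(20);bx=[np.cos(s),0,np.sin(s)]
Rt=heldR(bx,hx);z=Rt.apply([0,0,1]);p=g+9*z
print(z,p);plan(p-z*70,Rt);plan(p,Rt)
```

```text
[ 490.6 -312.8   22. ] [ 559.6 -298.8   26. ] [ 663.1 -284.5   16. ] [np.float64(104.99755924696493), np.float64(70.48814426880399)] [ 9.3 11.5]
[ 466.3 -237.2   16. ] [ 648.7 -203.8   14. ]
origin [ 559.6 -301.5   16. ]
[ 0.3  0.1 -0.9] [ 523.2 -307.5    7.5]
t 11.75 turn [ 0.  -0.   0.1] norm 0.12 shift now-axes [0.4 3.1 2.7] target-axes [0.5 3.2 2.7] world [ 46.8 -72.3 -58.1]
t 11.75 turn [ 0.  -0.   0.1] norm 0.12 shift now-axes [0.4 3.1 5.5] target-axes [0.5 3.2 5.5] world [  70.4  -68.5 -123.9]
```

Run:
```python
from h import *
a=np.radians(9.8);hx=np.array([np.cos(a),np.sin(a),0]);o=np.array([559.6,-301.5,16])
s=np.radians(20);Rt=heldR([np.cos(s),0,np.sin(s)],hx);z=Rt.apply([0,0,1]);p=o-40*hx+6*z
plan(p-z*60,Rt);plan(p,Rt)
```

```text
t 11.75 turn [ 0.06 -0.04  0.05] norm 0.09 shift now-axes [0.44 3.17 2.95] target-axes [0.47 3.19 2.93] world [ 49.2 -72.4 -64.7]
t 11.75 turn [ 0.06 -0.04  0.05] norm 0.09 shift now-axes [0.42 3.15 5.35] target-axes [0.47 3.19 5.33] world [  69.4  -68.9 -121.1]
```

```bash
python3 -m crank '[[[0.06,0.4,0.35,0.06,-0.04,0.05,32],[0.06,0.4,0.35,0,0,0,32],[0.06,0.4,0.35,0,0,0,32],[0.06,0.4,0.35,0,0,0,32],[0.06,0.4,0.35,0,0,0,32],[0.06,0.4,0.35,0,0,0,32],[0.06,0.4,0.35,0,0,0,32],[0.04,0.38,0.35,0,0,0,32]]]'
python3 - <<'E'
from h import *
a=np.radians(9.8);hx=np.array([np.cos(a),np.sin(a),0]);o=np.array([559.6,-301.5,16])
s=np.radians(20);Rt=heldR([np.cos(s),0,np.sin(s)],hx);z=Rt.apply([0,0,1]);p=o-40*hx+6*z
plan(p,Rt)
s=sense();w=capture("wrist");T=wristcam(s);np.save("w6.npy",T);cv2.imwrite("pics/w6.png",w)
for k in(-70,0,105):print(k,proj("wrist",o+k*hx,T))
E
```

```text
time_s: 12.55
eef_pos: [500.9, -310.7, 65.2]
ee_rot: [-0.017, 0.981, 0.084, 0.172]
force: [-0.0, 0.2, -0.5]
grip_width: 0.378
grip_force: 0.0
t 12.55 turn [-0.03  0.02 -0.  ] norm 0.03 shift now-axes [0.06 0.05 2.36] target-axes [0.05 0.04 2.36] world [ 21.3   2.7 -54.9]
-70 (np.float64(318.7523568498597), np.float64(260.6664555237375))
0 (np.float64(318.9174951989495), np.float64(158.84469090039596))
105 (np.float64(319.154120384738), np.float64(12.945242927721836))
```

View pics/w6.png

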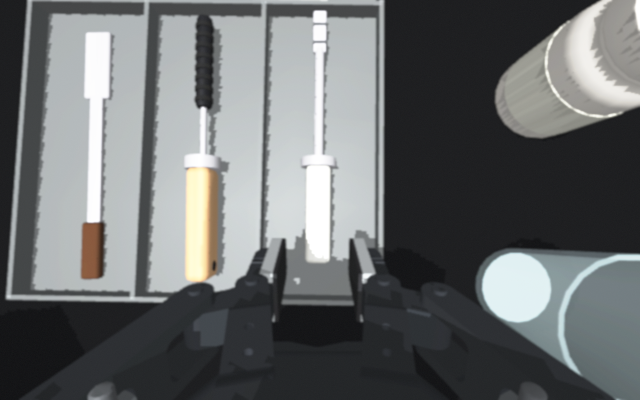

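The dipstick lies along columns 318 to 320, centred between the fingers. I descend and grip it.

```bash
python3 -m crank '[[[0.02,0.02,0.35,0,0,0,32],[0.02,0,0.4,0,0,0,32],[0.02,0,0.4,0,0,0,32],[0,0,0.4,0,0,0,32],[0,0,0.4,0,0,0,32],[0,0,0.25,0,0,0,32],[0,0,0.15,0,0,0,32],[0,0,0,0,0,0,32]]]'
python3 -m crank '[[[0,0,0,0,0,0,8],[0,0,0,0,0,0,5],[0,0,0,0,0,0,5],[0,0,0,0,0,0,5],[0,0,0,0,0,0,5],[0,0,0,0,0,0,5],[0,0,0,0,0,0,5],[0,0,0,0,0,0,5]]]' 80
python3 - <<'E'
from h import *
s=sense();Rt=rot(s["ee_rot"]);print(Rt.inv().apply(UP),s["eef_pos"],s["grip_width"]*85.4,s["joints"])
o=np.array([559.6,-301.5,16]);print("origin in tool",Rt.inv().apply(o-s["eef_pos"]));a=np.radians(9.8);print("axis in tool",Rt.inv().apply([np.cos(a),np.sin(a),0]))
E
```

```text
time_s: 13.4
eef_pos: [521.8, -306.6, 10.1]
ee_rot: [-0.017, 0.981, 0.084, 0.171]
force: [-0.3, 0.5, 0.5]
grip_width: 0.379
grip_force: 0.0
time_s: 14.2
eef_pos: [522.0, -307.1, 11.1]
ee_rot: [-0.017, 0.981, 0.084, 0.172]
force: [-3.0, -0.3, 5.5]
grip_width: 0.165
grip_force: 80.3
[ 0.34010628 -0.00365637 -0.9403799 ] [ 521.97170474 -307.10734437   11.11574663] 14.086083991057684 [-0.8525887   0.65078368  1.66929738  0.47385001  0.69552171  0.19921488]
origin in tool [37.42784721  0.89588128  8.33909444]
axis in tool [9.40386925e-01 9.09045081e-04 3.40105286e-01]
```

```bash
python3 -m crank '[[[0.17,0,-0.47,0,0,0,5],[0.34,0,-0.94,0,0,0,5],[0.34,0,-0.94,0,0,0,5],[0.34,0,-0.94,0,0,0,5],[0.34,0,-0.94,0,0,0,5],[0.34,0,-0.94,0,0,0,5],[0.34,0,-0.94,0,0,0,5],[0.34,0,-0.94,0,0,0,5]]]'
cat >> h.py <<'E'
MOUTH=np.array([595.2,77.7,114.]);TYAW=99.4
BX=np.array([.9404,.0009,.3401]);BX/=np.linalg.norm(BX);ORG=np.array([37.4,0,8.3])  # dipstick in tool axes
def insR(yaw=TYAW):
    h,d,_,_=tubeframe(yaw,20);n=np.cross(UP,d);n/=np.linalg.norm(n)
    by=np.cross([0,0,-1.],BX);by/=np.linalg.norm(by)
    return d,R.from_matrix(np.c_[d,n,np.cross(d,n)]@np.c_[BX,by,np.cross(BX,by)].T)
def instcp(out,mouth=None,yaw=TYAW):
    "TCP with the collar `out` mm short of the mouth"
    d,Rt=insR(yaw);return (MOUTH if mouth is None else mouth)-out*d-Rt.apply(ORG),Rt
E
python3 - <<'E'
from h import *
p,Rt=instcp(130);print(p,Rt.apply([0,0,1]),Rt.apply([1,0,0]));plan(p,Rt);plan(sense()["eef_pos"]+0,Rt)
E
```

```text
time_s: 15.0
eef_pos: [521.7, -307.3, 199.6]
ee_rot: [-0.017, 0.981, 0.084, 0.171]
force: [0.3, 0.9, -0.6]
grip_width: 0.167
grip_force: 79.6
[616.7697253  -52.37299614 218.21945309] [ 0.05617473 -0.33932402 -0.93899074] [-0.15430568  0.92622539 -0.34394226]
t 15.0 turn [ -0.05  -3.94 -11.39] norm 12.05 shift now-axes [ 5.4 -9.4  1.2] target-axes [ 8.6   5.42 -3.95] world [ 95.  255.   18.6]
t 15.0 turn [ -0.05  -3.94 -11.39] norm 12.05 shift now-axes [0. 0. 0.] target-axes [0. 0. 0.] world [0. 0. 0.]
```

```bash
for i in 1 2; do python3 -m crank '[[[0,0,0,0,-0.246,-0.712,5],[0,0,0,0,-0.246,-0.712,5],[0,0,0,0,-0.246,-0.712,5],[0,0,0,0,-0.246,-0.712,5],[0,0,0,0,-0.246,-0.712,5],[0,0,0,0,-0.246,-0.712,5],[0,0,0,0,-0.246,-0.712,5],[0,0,0,0,-0.246,-0.712,5]]]' >/dev/null; done
python3 - <<'E'
from h import *
print("jar top",atz(ray("scene",342,258),130))
p,Rt=instcp(140);plan(p,Rt);s=sense();print("tip now",s["eef_pos"]+rot(s["ee_rot"]).apply(ORG+105*BX),"tip then",p+Rt.apply(ORG+105*BX))
E
```

```text
jar top [766.10958918 -10.91303899 130.        ]
t 16.6 turn [-0.03 -0.03  0.04] norm 0.05 shift now-axes [ 8.2   5.45 -4.11] target-axes [ 8.22  5.42 -4.12] world [ 96.1 247.5  26.1]
tip now [ 502.55677342 -196.05682278  110.80397018] tip then [599.5790231   51.24846573 136.49756634]
```

```bash
python3 -m crank '[[[0.5,0.33,-0.3,0,0,0,5],[0.7,0.45,-0.4,0,0,0,5],[0.7,0.45,-0.4,0,0,0,5],[0.7,0.45,-0.4,0,0,0,5],[0.7,0.45,-0.4,0,0,0,5],[0.7,0.45,-0.4,0,0,0,5],[0.7,0.45,-0.4,0,0,0,5],[0.7,0.45,-0.4,0,0,0,5]]]' >/dev/null
python3 -m crank '[[[0.7,0.45,-0.3,0,0,0,5],[0.7,0.45,-0.3,0,0,0,5],[0.6,0.45,-0.3,0,0,0,5],[0.5,0.4,-0.2,0,0,0,5],[0.3,0.2,-0.1,0,0,0,5],[0,0,0,0,0,0,5],[0,0,0,0,0,0,5],[0,0,0,0,0,0,5]]]'
python3 - <<'E'
from h import *
p,Rt=instcp(140);plan(p,Rt);s=sense()
a=capture("scene");b=capture("side");T=wristcam(s);w=capture("wrist");np.save("w7.npy",T)
for n,i in zip("abw",(a,b,w)): cv2.imwrite(f"pics/{n}7.png",i)
Rn=rot(s["ee_rot"]);d,_=insR()
K=[("tip",s["eef_pos"]+Rn.apply(ORG+105*BX)),("org",s["eef_pos"]+Rn.apply(ORG)),("mouth",MOUTH),("t60",MOUTH+60*d)]
for k,q in K: print(k,*[np.round(proj(n,q,TT),1) for n,TT in(("scene",None),("side",None),("wrist",T))])
f=lambda i,x,y,w_,h_,F:cv2.resize(i[y:y+h_,x:x+w_],None,fx=F,fy=F,interpolation=cv2.INTER_CUBIC)
# scene crop 100x60 x8 =800x480 ... compose
A=f(a,325,175,80,60,5);B=f(b,250,165,80,60,5);C=f(w,220,0,200,150,3)
out=np.zeros((600,800,3),np.uint8);out[:300,:400]=A;out[:300,400:]=B;out[300:,:600]=cv2.resize(C,(400,300)).repeat(1,0) if 0 else C[:300]
cv2.imwrite("pics/c7.png",out)
E
```

```text
time_s: 18.2
eef_pos: [618.1, -59.8, 229.2]
ee_rot: [0.13, 0.637, 0.752, -0.113]
force: [0.2, 0.1, -1.6]
grip_width: 0.166
grip_force: 79.5
t 18.2 turn [-0.03 -0.04  0.  ] norm 0.05 shift now-axes [ 0.05 -0.    0.17] target-axes [ 0.06 -0.    0.17] world [-0.1 -0.2 -4.5]
tip [361.1 202.2] [277.7 216.3] [316.3 -18.1]
org [328.1 184.6] [281.9 167.2] [315.8 178.4]
mouth [371.  209.5] [276.4 234.3] [316.9 -77.2]
t60 [387.9 218.6] [273.9 263. ] [ 317.3 -177. ]
```

Run:
```python
import cv2,numpy as np
a=cv2.imread("pics/a7.png");b=cv2.imread("pics/b7.png")
f=lambda i,x,y,w_,h_,F:cv2.resize(i[y:y+h_,x:x+w_],None,fx=F,fy=F,interpolation=cv2.INTER_CUBIC)
out=np.zeros((600,790,3),np.uint8)
out[:420,:490]=f(a,325,175,70,60,7);out[:600,490:790]=f(b,253,165,50,100,6)
cv2.imwrite("pics/c7.png",np.clip(out*1.4,0,255).astype(np.uint8))
```

```text
(no output)
```

View pics/c7.png

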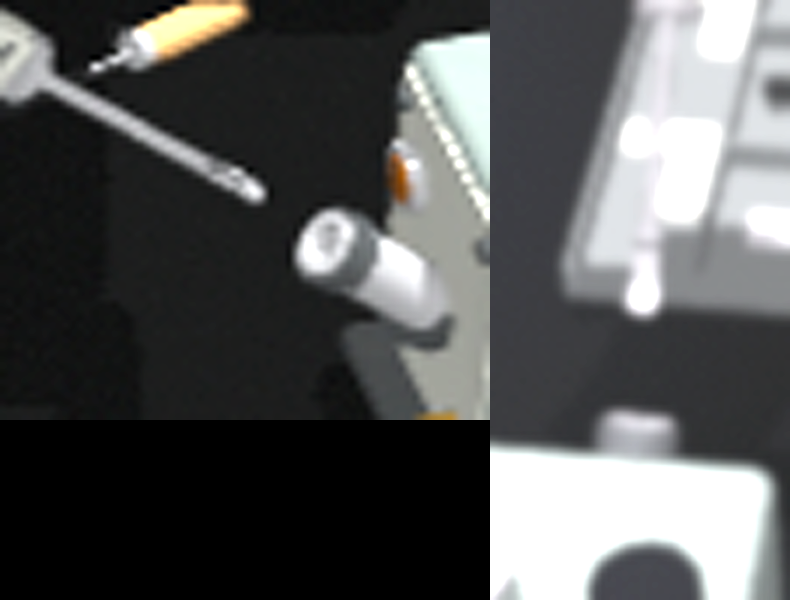

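In the scene crop the bore centre is at (329,237) and the dipstick tip at (264,197). The dipstick line passes about 6 crop px above the bore. In the side crop the ring nut is centred at 639 and the rod line at about 632. The mouth is therefore near (593.5, 80, 114), and I correct to that.

```bash
sed -i 's/^MOUTH=np.array(\[595.2,77.7,114.\])/MOUTH=np.array([593.5,80.,114.])/' h.py
python3 - <<'E'
from h import *
for o in(135,113,0):
    p,Rt=instcp(o);plan(p,Rt)
E
```

```text
t 18.35 turn [-0.02 -0.04  0.01] norm 0.05 shift now-axes [ 0.33 -0.06  0.21] target-axes [ 0.33 -0.06  0.21] world [-2.5  5.7 -7.7]
t 18.35 turn [-0.02 -0.04  0.01] norm 0.05 shift now-axes [ 1.16 -0.06  0.51] target-axes [ 1.16 -0.06  0.51] world [ -5.2  22.4 -21.9]
t 18.35 turn [-0.02 -0.04  0.01] norm 0.05 shift now-axes [ 5.4  -0.04  2.07] target-axes [ 5.41 -0.05  2.04] world [-19.4 107.8 -94.5]
```

```bash
python3 -m crank '[[[0.1,-0.06,0.12,-0.02,-0.04,0.01,5],[0.23,0,0.09,0,0,0,5],[0.2,0,0.07,0,0,0,5],[0.2,0,0.07,0,0,0,5],[0.2,0,0.07,0,0,0,5],[0.2,0,0.07,0,0,0,5],[0.03,0,0.02,0,0,0,5],[0,0,0,0,0,0,5]]]'
python3 - <<'E'
from h import *
p,Rt=instcp(113);plan(p,Rt)
a=capture("scene");b=capture("side")
f=lambda i,x,y,w_,h_,F:cv2.resize(i[y:y+h_,x:x+w_],None,fx=F,fy=F,interpolation=cv2.INTER_CUBIC)
out=np.zeros((600,800,3),np.uint8)
out[:500,:400]=f(a,350,185,40,50,10);out[:600,400:]=f(b,258,185,40,60,10)
cv2.imwrite("pics/c8.png",np.clip(out*1.2,0,255).astype(np.uint8))
E
```

```text
time_s: 19.15
eef_pos: [613.1, -36.6, 207.1]
ee_rot: [0.133, 0.636, 0.751, -0.113]
force: [0.6, 0.9, -1.4]
grip_width: 0.165
grip_force: 79.5
t 19.15 turn [-0.  0.  0.] norm 0.01 shift now-axes [-0.02 -0.01  0.  ] target-axes [-0.02 -0.01  0.  ] world [-0.1 -0.6  0.2]
```

View pics/c8.png

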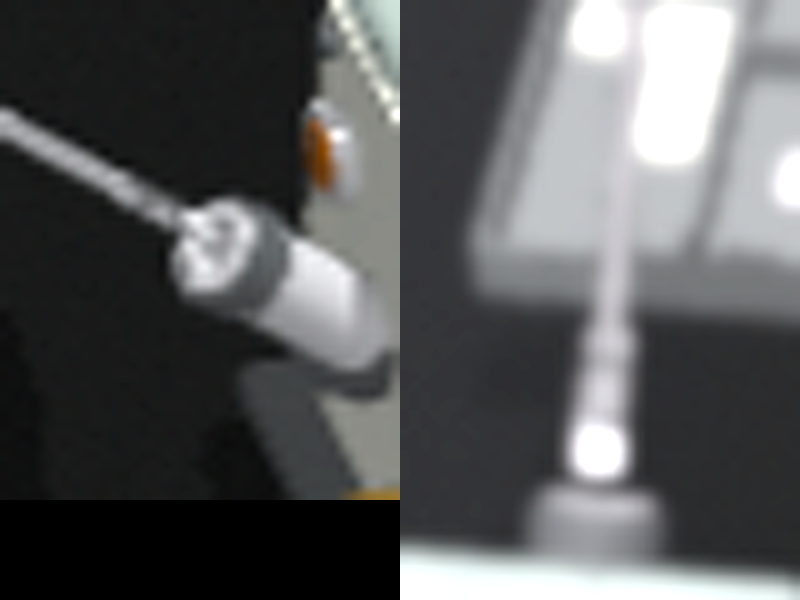

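The side crop shows the tip at 598 over the ring nut centre at 595, so it is aligned sideways. In the scene crop the mouth face centre is (207,249), while the rod line passes at y≈228. The rod is about 4 mm too high, so I lower it perpendicular to the bore and feel my way in.

```bash
python3 -m crank '[[[-0.05,0,0.15,0,0,0,5],[0,0,0,0,0,0,5],[0.14,0,0.05,0,0,0,5],[0.14,0,0.05,0,0,0,5],[0.14,0,0.05,0,0,0,5],[0.14,0,0.05,0,0,0,5],[0.14,0,0.05,0,0,0,5],[0,0,0,0,0,0,5]]]'
python3 - <<'E'
from h import *
s=sense();d,_=insR();Rt=rot(s["ee_rot"]);p,_=instcp(113);e=s["eef_pos"]-p;n=np.cross(UP,d);n/=np.linalg.norm(n);m=np.cross(d,n)
f=s["force"];print("along,lat,up mm",[round(float(e@v),2) for v in(d,n,m)],"force",[round(float(f@v),1) for v in(d,n,m)],s["wrist_torque"].round(2))
E
```

```text
time_s: 20.05
eef_pos: [610.9, -24.6, 191.8]
ee_rot: [0.133, 0.636, 0.751, -0.113]
force: [-0.5, -0.3, -0.6]
grip_width: 0.162
grip_force: 79.5
along,lat,up mm [19.75, -0.09, -3.67] force [0.3, 0.5, -0.6] [ 0.22 -0.    0.04]
```

```bash
cat > st.py <<'E'
from h import *
s=sense();d,_=insR();p,_=instcp(113);e=s["eef_pos"]-p;n=np.cross(UP,d);n/=np.linalg.norm(n);m=np.cross(d,n)
f=s["force"];print("along,lat,up mm",[round(float(e@v),2) for v in(d,n,m)],"force",[round(float(f@v),1) for v in(d,n,m)],s["wrist_torque"].round(2),s["joints"].round(2))
E
python3 -m crank '[[[0.14,0,0.05,0,0,0,5],[0.14,0,0.05,0,0,0,5],[0.14,0,0.05,0,0,0,5],[0.14,0,0.05,0,0,0,5],[0.14,0,0.05,0,0,0,5],[0.14,0,0.05,0,0,0,5],[0.14,0,0.05,0,0,0,5],[0.14,0,0.05,0,0,0,5]]]'; python3 st.py
```

```text
time_s: 20.85
eef_pos: [607.3, -2.3, 172.9]
ee_rot: [0.133, 0.636, 0.751, -0.113]
force: [0.1, -0.4, 0.1]
grip_width: 0.165
grip_force: 79.5
along,lat,up mm [49.16, -0.15, -3.58] force [-0.3, 0.0, -0.2] [0.15 0.02 0.01] [-0.05  0.54  1.36 -0.37  1.19 -0.09]
```

```bash
python3 -m crank '[[[0.18,0,0.065,0,0,0,5],[0.18,0,0.065,0,0,0,5],[0.18,0,0.065,0,0,0,5],[0.18,0,0.065,0,0,0,5],[0.18,0,0.065,0,0,0,5],[0.18,0,0.065,0,0,0,5],[0.18,0,0.065,0,0,0,5],[0.18,0,0.065,0,0,0,5]]]'; python3 st.py
python3 -m crank '[[[0.1,0,0.036,0,0,0,5],[0.1,0,0.036,0,0,0,5],[0.1,0,0.036,0,0,0,5],[0.1,0,0.036,0,0,0,5],[0.06,0,0.02,0,0,0,5],[0.06,0,0.02,0,0,0,5],[0,0,0,0,0,0,5],[0,0,0,0,0,0,5]]]'; python3 st.py
```

```text
time_s: 21.65
eef_pos: [602.5, 26.7, 148.3]
ee_rot: [0.133, 0.636, 0.751, -0.113]
force: [-0.7, 1.0, -0.0]
grip_width: 0.166
grip_force: 79.5
along,lat,up mm [87.51, -0.09, -3.58] force [0.8, 0.6, 0.7] [0.13 0.04 0.03] [-0.    0.56  1.39 -0.38  1.15 -0.02]
time_s: 22.45
eef_pos: [600.8, 36.8, 139.8]
ee_rot: [0.133, 0.636, 0.751, -0.113]
force: [-0.3, 0.6, -0.9]
grip_width: 0.167
grip_force: 79.5
along,lat,up mm [100.82, -0.12, -3.45] force [1.0, 0.2, -0.3] [0.21 0.01 0.03] [ 0.01  0.57  1.4  -0.38  1.14  0.  ]
```

```bash
python3 -m crank '[[[0.06,0,0.021,0,0,0,5],[0.06,0,0.021,0,0,0,5],[0.06,0,0.021,0,0,0,5],[0.06,0,0.021,0,0,0,5],[0.06,0,0.021,0,0,0,5],[0,0,0,0,0,0,5],[0,0,0,0,0,0,5],[0,0,0,0,0,0,5]]]'; python3 st.py
```

```text
time_s: 23.25
eef_pos: [599.8, 42.8, 134.8]
ee_rot: [0.133, 0.636, 0.751, -0.113]
force: [0.2, 0.4, -0.9]
grip_width: 0.166
grip_force: 79.5
along,lat,up mm [108.76, -0.12, -3.39] force [0.8, -0.3, -0.4] [ 0.24 -0.02  0.04] [ 0.02  0.58  1.4  -0.39  1.14  0.02]
```

```bash
for i in 1 2; do python3 -m crank '[[[0.04,0,0.014,0,0,0,5],[0.04,0,0.014,0,0,0,5],[0.04,0,0.014,0,0,0,5],[0,0,0,0,0,0,5],[0,0,0,0,0,0,5],[0,0,0,0,0,0,5],[0,0,0,0,0,0,5],[0,0,0,0,0,0,5]]]'; python3 st.py;done
```

```text
time_s: 24.05
eef_pos: [599.6, 44.3, 133.6]
ee_rot: [0.134, 0.636, 0.751, -0.114]
force: [-0.8, -5.4, 4.7]
grip_width: 0.166
grip_force: 80.0
along,lat,up mm [110.66, -0.16, -3.34] force [-7.0, 1.6, 0.3] [-0.89  0.26 -0.08] [ 0.03  0.58  1.41 -0.39  1.14  0.02]
time_s: 24.85
eef_pos: [599.7, 44.5, 133.6]
ee_rot: [0.136, 0.636, 0.75, -0.115]
force: [-3.8, -15.3, 14.7]
grip_width: 0.165
grip_force: 80.8
along,lat,up mm [110.75, -0.29, -3.23] force [-20.5, 6.2, 1.9] [-3.1   0.73 -0.25] [ 0.03  0.58  1.41 -0.39  1.14  0.03]
```

The collar hit a hard stop: no further advance, 20 N along the bore, at the expected depth. Now I draw it out.

```bash
python3 -m crank '[[[-0.08,0,-0.03,0,0,0,5],[-0.2,0,-0.07,0,0,0,5],[-0.5,0,-0.18,0,0,0,5],[-0.7,0,-0.25,0,0,0,5],[-0.7,0,-0.25,0,0,0,5],[-0.7,0,-0.25,0,0,0,5],[-0.7,0,-0.25,0,0,0,5],[-0.7,0,-0.25,0,0,0,5]]]'; python3 st.py
python3 -m crank '[[[-0.7,0,-0.25,0,0,0,5],[-0.7,0,-0.25,0,0,0,5],[-0.5,0,-0.18,0,0,0,5],[0,0,0,0,0.7,0,5],[0,0,0,0,0.7,0,5],[0,0,0,0,0.7,0,5],[0,0,0,0,0.7,0,5],[0,0,0,0,0.7,0,5]]]'
python3 - <<'E'
from h import *
s=sense();Rn=rot(s["ee_rot"]);ax=Rn.apply(BX);print("axis",ax,"pitch",np.degrees(np.arcsin(ax[2])),"org",s["eef_pos"]+Rn.apply(ORG),"tip",s["eef_pos"]+Rn.apply(ORG+105*BX))
h=np.array([ax[0],ax[1],0]);h/=np.linalg.norm(h);Rt=heldR(BX,h);plan(s["eef_pos"]*[1,1,0]+[0,-20,195],Rt)
E
```

```text
time_s: 25.65
eef_pos: [613.5, -39.2, 204.3]
ee_rot: [0.133, 0.636, 0.751, -0.113]
force: [-0.5, 0.2, -0.5]
grip_width: 0.166
grip_force: 79.5
along,lat,up mm [0.34, -0.19, -3.64] force [0.6, 0.5, -0.2] [ 0.2  -0.01  0.01] [-0.12  0.51  1.32 -0.36  1.23 -0.17]
time_s: 26.45
eef_pos: [619.9, -76.8, 236.4]
ee_rot: [-0.054, 0.645, 0.761, 0.046]
force: [1.2, 0.2, -1.5]
grip_width: 0.165
grip_force: 79.6
axis [-0.16038306  0.96562223 -0.20457512] pitch -11.804628026206673 org [613.59693769 -39.0840251  233.40281258] tip [596.75671684  62.30630934 211.92242514]
t 26.45 turn [0.   1.48 0.  ] norm 1.48 shift now-axes [-1.01 -0.13  1.53] target-axes [-1.3  -0.13  1.29] world [  0.  -20.  -41.4]
```

```bash
python3 -m crank '[[[0,0,0,0,0.6,0,5],[0,0,0,0,0.6,0,5],[0,0,0,0,0.28,0,5],[-0.2,0,0.2,0,0,0,5],[-0.3,0,0.3,0,0,0,5],[-0.3,0,0.3,0,0,0,5],[-0.3,0,0.3,0,0,0,5],[-0.2,0,0.2,0,0,0,5]]]'
python3 -m crank '[[[0,0,0,0,0,0,5],[0,0,0,0,0,0,5],[0,0,0,0,0,0,5],[0,0,0,0,0,0,5],[0,0,0,0,0,0,5],[0,0,0,0,0,0,5],[0,0,0,0,0,0,5],[0,0,0,0,0,0,5]]]' >/dev/null
python3 - <<'E'
from h import *
s=sense();Rn=rot(s["ee_rot"]);ax=Rn.apply(BX);o=s["eef_pos"]+Rn.apply(ORG);print("pitch",np.degrees(np.arcsin(ax[2])),"org",o,"tip",o+105*ax,abs(s["dq"]).max())
for cam in("scene","side"):
    g=capture(cam).max(2).astype(np.float32);cv2.imwrite(f"pics/f_{cam}.png",g)
    for k in(15,45,65,95):
        u,v=proj(cam,o+k*ax);t=np.arange(-5,6)
        pts=(u+0*t,v+t) if cam=="scene" else (u+t,v+0*t)
        print(cam,k,round(u,1),round(v,1),cv2.remap(g,np.float32(pts[0])[None],np.float32(pts[1])[None],1)[0].astype(int))
E
```

```text
time_s: 27.25
eef_pos: [622.8, -96.1, 192.9]
ee_rot: [-0.131, 0.637, 0.752, 0.11]
force: [1.5, -0.3, 0.3]
grip_width: 0.163
grip_force: 79.5
pitch -0.18400736479698154 org [616.69599598 -58.46821663 199.01599055] tip [599.53471697  45.1193154  198.67878002] 0.0021792849210204536
scene 15 321.1 188.8 [ 13  14  14  60 205 193  89  27  15  14  13]
scene 45 334.0 186.9 [ 14  14  14  41 215 199  92  27  14  14  14]
scene 65 342.6 185.6 [110 119 117 115 190 192  95  29  14  14  14]
scene 95 355.2 183.8 [152  78  25 101 157 176 124  49  19  14  13]
side 15 284.0 166.0 [118 130 156 181 214 231 221 181 150 142 145]
side 45 281.6 175.1 [102 100 113 153 204 227 211 165 122 105 103]
side 65 279.9 181.4 [118 135 159 181 213 229 215 161 117 104 102]
side 95 277.3 191.2 [116 127 157 199 227 232 226 200 157 134 143][ WARN:0@1.160] global loadsave.cpp:1063 imwrite_ Unsupported depth image for selected encoder is fallbacked to CV_8U.
```

```bash
python3 -c "
from rig import *
print(sense()['grip_force']);print(finish_job())"
```

```text
79.52853441238403
the job is handed in; nothing more can be done
None
```

The job is handed in at about 28 s: the brush lies flat in the middle compartment, and the dipstick was pushed in until its collar stopped, drawn right out, and is held level about 20 cm above the bench.

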